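# Sort returned phones and chargers at the refurbishing bench

### The job

Sort the returned kit on the bench: lay the large phone on the long rest and the compact phone on the short rest, each flat, screen up, lengthways between the end stops and centred on its rest, and stand both plug chargers side by side on the floor of the cardboard tray, pins up. Set the phones down, do not drop them, and leave the spray can, the roll of tape and the screwdriver where they are.

Things in the scene. Friction and masses are not known exactly. Their poses are not given: they have to be found in the camera images.
- large_phone: The larger of two smartphones, a slab 140 x 64 x 10 mm with aluminium edges and a black glass screen, lying screen up on the bench, about 0.18 kg. Origin: centre of its underside. x along its length, y across its width, z out of the screen.
- compact_phone: The smaller smartphone, same look, 110 x 54 x 10 mm, lying screen up on the bench, about 0.14 kg. Origin and axes as on the large phone.
- charger_a: A plug charger: white plastic block 42 x 42 x 28 mm standing on the bench, with two thin steel pins (5 mm thick, 18 mm long, 19 mm apart along y) sticking up from its top; 46 mm high in all, about 0.07 kg. Origin: centre of its underside; z up, x and y square to its sides.
- charger_b: A second plug charger, identical to charger_a; the two may be placed in either order.
- long_rest: The long phone rest, fixed to the bench: a narrow blue-painted block with a flat light-grey padded top (firm) 162 x 44 mm, 18 mm above the bench, between two end stops (each 5 mm thick, 24 mm high above the bench, so 6 mm above the pad) that close off its ends; 172 x 44 mm overall. Its sides are open: the large phone (64 mm wide) overhangs by 10 mm each side. Origin: centre of its underside; x along its length, y across, z up.
- short_rest: The short phone rest, fixed to the bench: as the long rest, but the padded top is 132 x 36 mm, 18 mm above the bench, with end stops 5 mm thick and 24 mm high; 142 x 36 mm overall. The compact phone (54 mm wide) overhangs by 9 mm each side. Origin: centre of its underside; x along its length, y across, z up.
- charger_tray: A low open cardboard-brown tray, fixed to the bench, 110 mm (x) by 160 mm (y) outside, walls 5 mm thick and only 12 mm high above the bench, inner floor 5 mm above the bench, 100 x 150 mm inside: room for the two chargers side by side along y. Origin: centre of its underside; z up.
- spray_can: Bystander: a metal spray can with a paper label, 52 mm across, 150 mm tall, standing loose at the far left. Origin: centre of its base. Leave it alone.
- tape_roll: Bystander: a roll of brown tape lying flat, 80 mm across, 25 mm high, loose at the far right. Origin: centre of its underside. Leave it alone.
- screwdriver: Bystander: a small screwdriver lying crosswise on the bench beyond the work. Origin: the underside of its middle, x along its length. Leave it alone.
Things that resemble listed ones, but are neither listed nor needed, are in the scene too. Leave any purple look-alike of the short_rest alone.

How it is judged:
By the outcome, as a careful person would: the job done as asked, in the order asked, and still so for the second after the job is handed in, with the robot touching nothing.
It also fails if it takes over 104 s, if anything falls off the work surface, if the arm or the gripper's body presses on something with over 40 N, if the wrist force passes 120 N, or if a joint passes its speed limit or range.

### The arm

A 6-joint arm with a two-finger parallel gripper is mounted at the origin on the work surface. World frame = base frame: x ahead of the robot, y to its left, z up, the work surface at z = 0. Lengths are in m, angles in rad, forces in N, time in s.
With the tool pointing down it reaches from about 0.25 to 0.775 m from the base axis. Payload 8.9 kg.
Tool frame: the origin (TCP) lies where the fingers leave the gripper's body, on its centre line; the fingertips stand 73 mm ahead of it and the grasp point (between the pads) lies 54 mm ahead of it; z points along the fingers, y is the line along which they close (so a half turn about z gives the same grasp; the last joint's range is limited). The gripper opens to 85 mm and grips with 20 to 120 N. Pads are 22 mm wide; open, the fingers measure 114 mm over their backs; the gripper's body (76 mm by 85 mm) begins 54 mm behind the grasp point. The pads swing forward as they close: fully open they stand 13 mm farther back than shut.
Start: joints at [0.998, 0.291, -0.153, 1.127, 0, 1.431], TCP at [0.221, 0.476, 0.304] pointing down, gripper open.
Joint ranges: [-2.52, 2.52], [-0.91, 1.74], [-1.3, 1.37], [-1.96, 2.02], [-1.52, 1.47], [-3.14, 3.14]. Speed limits (rad/s): [2.22, 2.22, 2.79, 3.14, 3.14, 3.14].

### API

Orientations are given as [roll, pitch, yaw] about the fixed x, y, z axes, in that order (R = Rz(yaw) Ry(pitch) Rx(roll)).
In Python, from plant import status, vision, job gives the robot as it stands. The module is installed in compiled form; this text tells all that it offers.
- The arm moves only by the tool step_arm, never from a script. Its argument "series" is a list of rows, each an object of numbers: "jaw": the finger opening in mm, from 0 to 85.4; "tx", "ty", "tz": the shift along the world's x, y, z in mm; "turn": the turn about the world's z in rad. A call has 1 to 10 rows; each row is the pose to reach, as a shift and turn from the pose commanded when the call began; what a row does not reach only later rows make up. A row lasts 1/10 s, in which the tool goes at most 50 mm and 8.59 degrees, less where a joint would pass 70% of its speed; a pose out of reach is approached as far as the arm can. A call with a gripper value outside its range is refused whole. The fingers move at their own pace and stop on an object; "grip_force" is the grip in N (left out, the last holds). Time passes only in rows, so rows that repeat a pose let the fingers close. It gives the time, the measured TCP pose, the force, the opening and the grip force at its end, in the units of the state.
- status.sense(): the state, without advancing time (a new reading comes with each control period).
- vision.camera(name): name is "scene" or "top"; returns a dict with "pixels" (400x640x3 uint8, red, green, blue), "depth" (400x640 float32, m along the optical axis (not along the pixel's ray), 0 where there is no reading), "camera_matrix" (3x3 intrinsics, pixels), "distortion" ([k1, k2, p1, p2, k3] as OpenCV has them; the pictures are not rectified), "R" (3x3) and "t" (3): a world point X has camera coordinates R X + t. Camera axes: x right, y down, z forward; pixel columns grow to the right and rows downward; lengths in m; the calibration is good to about 2 mm. A picture is of the moment at which its call begins.
- job.finish_job(): hands the job in; it is judged then, once.
The state is a dict: "t": time; "joints": joint angles; "joint_velocities": joint speeds; "tau": joint torques, N m; "tool_pos": TCP position; "ee_rot": TCP orientation; "wrist_force": force on the tool from outside, world axes, zero at the start; "ft_torque": the same for the moment, N m; "grip_width": finger opening in m; "finger_force": force on a finger pad.
Only numpy, scipy, OpenCV 4.12 (cv2) and the standard library are available. Lean on these libraries where they do the work, as an engineer would, in place of code of your own. Each camera call takes 0.05 s, during which the arm holds its last target. There are 200 camera calls.

## Working session

There is one attempt and no reset: what is moved stays moved. The work goes in short steps, Python scripts to look and compute and a tool call to move; the robot and the scene stay as the last step left them, time stands still between calls to the robot, and variables do not carry over. Pictures are saved under pics/ and viewed, at most 14 in all, crops included, and the job is handed in when it is done.

Besides the shell and the picture viewer there is one more tool, called as name(argument=value, ...) on one line, values as JSON. step_arm: Moves the arm, as the interface text tells. Its arguments: {"type":"object","properties":{"series":{"type":"array","items":{"type":"object","properties":{"jaw":{"type":"number"},"tx":{"type":"number"},"ty":{"type":"number"},"tz":{"type":"number"},"turn":{"type":"number"}}}},"grip_force":{"type":"number"}},"required":["series"]}

```bash
mkdir -p pics
cat > h.py <<'E'
import numpy as np, cv2
from plant import status, vision, job
def cam(n):
    c=vision.camera(n); c={k:(np.array(v) if k!='x' else v) for k,v in c.items()}
    return c
def ray(c,uv,z):
    uv=np.array(uv,float).reshape(-1,1,2)
    n=cv2.undistortPoints(uv,c['camera_matrix'],c['distortion']).reshape(-1,2)
    d=np.c_[n,np.ones(len(n))]@c['R']; o=-c['R'].T@c['t']
    return o+d*((z-o[2])/d[:,2])[:,None]
def proj(c,P):
    return cv2.projectPoints(np.array(P,float).reshape(-1,1,3),cv2.Rodrigues(c['R'])[0],c['t'],c['camera_matrix'],c['distortion'])[0].reshape(-1,2)
def save(n,im): cv2.imwrite('pics/'+n,cv2.cvtColor(im,cv2.COLOR_RGB2BGR))
E
python3 - <<'E'
from h import *
for n in('top','scene'):
    c=cam(n); save(n+'1.png',c['pixels']); np.savez(n+'1.npz',**c)
    print(n,-c['R'].T@c['t'],c['R'].round(2).tolist(),c['camera_matrix'].tolist())
print(status.sense())
E
```

```text
top [ 0.39178864 -0.01266915  1.15968207] [[-0.01, -1.0, 0.0], [-0.99, 0.01, -0.13], [0.13, -0.0, -0.99]] [[462.123811083581, 0.0, 314.0353573630498], [0.0, 462.123811083581, 193.19175157584098], [0.0, 0.0, 1.0]]
scene [1.26654803 0.08380516 1.06017774] [[-0.14, 0.99, 0.0], [0.8, 0.11, -0.59], [-0.59, -0.08, -0.81]] [[410.71277882157875, 0.0, 323.0598499760923], [0.0, 410.71277882157875, 199.71240610892033], [0.0, 0.0, 1.0]]
{'t': 0.1, 'joints': array([ 9.97718983e-01,  2.91217486e-01, -1.54027491e-01,  1.12668517e+00,
       -3.53284668e-05,  1.43154925e+00]), 'joint_velocities': array([-0.0006997 ,  0.00018655,  0.00213372,  0.00070084,  0.00033749,
        0.0005129 ]), 'tau': array([ 2.19513073e-03, -5.37978101e+01,  3.31918430e+01,  9.27727204e-03,
       -1.18151574e-04,  2.09659498e-05]), 'tool_pos': array([0.22050203, 0.47612555, 0.30340175]), 'ee_rot': array([-3.14046490e+00, -1.22385175e-04,  2.70776234e+00]), 'wrist_force': array([ 0.70167209, -0.39469966, -0.12525257]), 'ft_torque': array([-0.02039855, -0.03556918, -0.03549022]), 'finger_force': 0.0, 'grip_width': 0.08501786960519689}
```

View pics/top1.png

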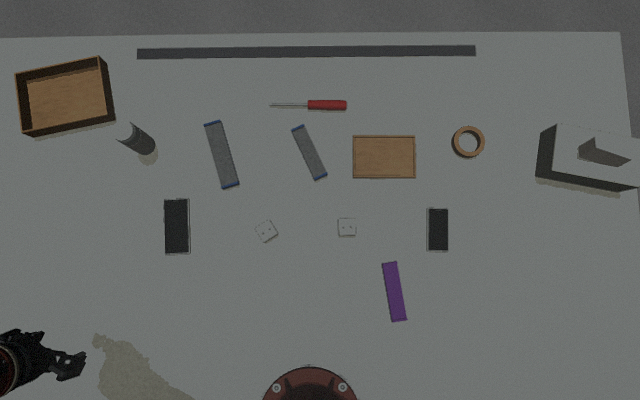

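View pics/scene1.png

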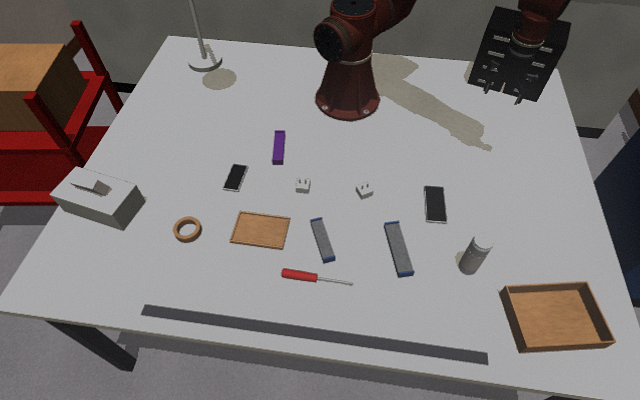

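The top view shows:
- **Phones:** large at (177,226), compact at (437,229).
- **Chargers:** (266,231) and (347,227).
- **Long rest:** (222,154), with blue ends.
- **Short rest candidates:** blue at (309,152) and purple at (394,291). The blue one fits; purple is the look-alike.
- **Tray candidates:** low one at (384,157), about 64x44 px or 160x110 mm, which fits. The box at (65,97) is larger and deeper.

I'll measure these and confirm with one crop.

```bash
cat > m.py <<'E'
from h import *
def blob(c,mask,uv,z,win=45):
    m=np.zeros(mask.shape,np.uint8); u,v=uv
    m[max(0,v-win):v+win,max(0,u-win):u+win]=mask[max(0,v-win):v+win,max(0,u-win):u+win]
    n,l,s,ce=cv2.connectedComponentsWithStats(m)
    ok=[i for i in range(1,n) if s[i,4]>25]
    if not ok: return None
    i=min(ok,key=lambda i:np.hypot(*(ce[i]-uv))-0.02*s[i,4])
    cs,_=cv2.findContours((l==i).astype(np.uint8),cv2.RETR_EXTERNAL,cv2.CHAIN_APPROX_NONE)
    P=ray(c,cs[0].reshape(-1,2),z)[:,:2]*1000
    (x,y),(w,h),a=cv2.minAreaRect(P.astype(np.float32))
    if w<h: w,h,a=h,w,a+90
    a=(a+90)%180-90
    return np.round([x,y,w,h,a],1)
def masks(c):
    hsv=cv2.cvtColor(c['pixels'],cv2.COLOR_RGB2HSV).astype(int); H,S,V=hsv[...,0],hsv[...,1],hsv[...,2]
    return H,S,V
E
python3 - <<'E'
from m import *
c=dict(np.load('top1.npz')); H,S,V=masks(c)
for n,p in dict(bench=(480,220),L=(177,226),C=(437,229),ca=(266,231),cb=(347,227),lr=(222,154),lrend=(213,123),sr=(309,152),tray=(384,157)).items(): print(n,[int(q[p[1],p[0]]) for q in(H,S,V)],c['depth'][p[1],p[0]])
print('L',blob(c,(V<70).astype(np.uint8),(177,226),.01))
print('C',blob(c,(V<70).astype(np.uint8),(437,229),.01))
b=V[220,480]
for n,p in(('a',(266,231)),('b',(347,227))): print(n,blob(c,(V>b+12).astype(np.uint8),p,.028,20))
rest=((S>40)&(H>90)&(H<130)).astype(np.uint8)
print('lr',blob(c,rest|((V<b-12)&(S<60)).astype(np.uint8),(222,154),.02)); print('sr',blob(c,rest|((V<b-12)&(S<60)).astype(np.uint8),(309,152),.02))
print('tray',blob(c,((S>80)&(H<25)).astype(np.uint8),(384,157),.012))
print('S',blob(c,((S<40)&(V<b-12)).astype(np.uint8),(222,154),.018),blob(c,((S<40)&(V<b-12)).astype(np.uint8),(309,152),.018))
im=cv2.resize(c['pixels'][110:260,155:455],None,fx=2.6,fy=2.6,interpolation=cv2.INTER_CUBIC); save('crop1.png',cv2.convertScaleAbs(im,alpha=1.5))
E
```

```text
bench [70, 6, 118] 1.1617477
L [0, 0, 33] 1.147838
C [120, 20, 38] 1.150697
ca [75, 9, 120] 1.1296576
cb [60, 7, 115] 1.1308374
lr [80, 10, 78] 1.1652974
lrend [110, 92, 50] 1.1736032
sr [90, 7, 72] 1.165173
tray [17, 96, 109] 1.1817431
L [465.6 328.  133.   59.1   3.1]
C [ 451.  -323.6  102.2   47.3   -2.6]
a None
b None
lr [642.8 215.4 183.1  48.1  16.7]
sr [646.   -4.7 151.7  40.8  24.5]
tray [ 637.7 -194.6  157.5  108.7   89.5]
S [640.2 215.  177.1  48.1  16.8] [645.2  -5.3 149.2  40.9  24.3]
```

View pics/crop1.png

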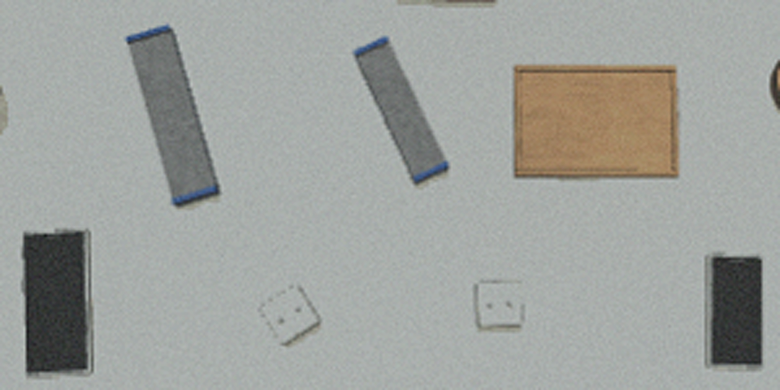

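The crop confirms the blue-ended short rest, the low tray, both phones and the chargers (a is turned about 30°, b is near square). Next I'll find the chargers and cross-check everything with height from depth.

```bash
cat >> m.py <<'E'
def pts(c):
    h,w=c['depth'].shape; uv=np.stack(np.meshgrid(np.arange(w),np.arange(h)),-1).reshape(-1,1,2).astype(float)
    n=cv2.undistortPoints(uv,c['camera_matrix'],c['distortion']).reshape(-1,2)
    d=c['depth'].reshape(-1,1); X=(np.c_[n*d,d]-c['t'])@c['R']; X[d[:,0]==0]=9
    return X.reshape(h,w,3)
def hb(c,X,xy,lo,hi,r):
    m=((X[...,2]>lo)&(X[...,2]<hi)&(np.hypot(X[...,0]-xy[0]/1e3,X[...,1]-xy[1]/1e3)<r)).astype(np.uint8)
    n,l,s,_=cv2.connectedComponentsWithStats(m,connectivity=4)
    if n<2: return None
    m=l==1+np.argmax(s[1:,4]); P=X[m][:,:2]*1000; (x,y),(w,h),a=cv2.minAreaRect(P.astype(np.float32))
    if w<h: w,h,a=h,w,a+90
    return np.round([x,y,w,h,(a+90)%180-90,*P.mean(0),np.median(X[m][:,2])*1000,m.sum()],1)
E
python3 - <<'E'
from m import *
for n in('top','scene'):
    c=dict(np.load(n+'1.npz')); X=pts(c)
    print(n,'bench',np.median(X[...,2][(abs(X[...,0]-.53)<.02)&(abs(X[...,1])<.15)]))
    for k,xy,lo,hi,r in(('L',(465,328),.005,.02,.1),('C',(451,-324),.005,.02,.1),('lr',(641,215),.012,.035,.12),('sr',(645,-5),.012,.035,.11),('tray',(638,-195),.0025,.02,.12)): print(k,hb(c,X,xy,lo,hi,r))
    for k,uv in(('a',(266,231)),('b',(347,227))):
        xy=ray(dict(np.load('top1.npz')),uv,.028)[0]*1e3; print(k,xy.round(),hb(c,X,xy,.018,.036,.05))
E
```

```text
top bench -0.0008633725244949887
L [ 464.6  327.4  140.2   65.     3.2  464.2  327.     9.4 1384. ]
C [ 450.1 -323.1  110.1   55.9   -2.6  449.7 -323.2    9.7  950. ]
lr [ 645.6  217.2  173.1   44.9   16.9  645.7  217.2   17.3 1191. ]
sr [649.   -5.6 143.   36.3  24.5 648.7  -5.5  17.4 796. ]
tray [ 637.1 -196.2  163.4  119.8   89.4  638.7 -196.     5.5 2306. ]
a [450. 102.  28.] [450.3 101.3  42.3  42.2 -58.  450.1 100.7  26.8 289. ]
b [457. -97.  28.] [458.9 -96.9  42.   39.8  -0.7 458.1 -96.8  26.9 285. ]
scene bench 0.002127908383851103
L [465.1 329.1 143.2  69.3   3.1 470.4 328.3  12.1 763. ]
C [ 444.6 -324.8  127.7   63.8   -2.5  453.1 -321.7   12.6  458. ]
lr [645.5 219.2 175.8  46.6  16.5 649.3 218.9  19.7 855. ]
sr [648.7  -3.8 144.3  36.8  24.4 650.5  -3.2  20.1 555. ]
tray [ 616.2 -195.9  210.6  181.1   89.5  634.6 -195.7    7.  2005. ]
a [450. 102.  28.] [450.3 103.2  45.3  42.   34.  455.2 103.8  29.4 154. ]
b [457. -97.  28.] [458.7 -94.7  44.4  42.5   2.5 462.8 -93.7  29.4 149. ]
```

step_arm(series=[{"jaw": 80,"tx": 35,"ty": -21,"tz": -26,"turn": 0.07},{"jaw": 80,"tx": 70,"ty": -42,"tz": -52,"turn": 0.14},{"jaw": 80,"tx": 105,"ty": -63,"tz": -78,"turn": 0.21},{"jaw": 80,"tx": 140,"ty": -85,"tz": -105,"turn": 0.28},{"jaw": 80,"tx": 175,"ty": -106,"tz": -131,"turn": 0.35},{"jaw": 80,"tx": 210,"ty": -127,"tz": -157,"turn": 0.42},{"jaw": 80,"tx": 244,"ty": -148,"tz": -183,"turn": 0.489},{"jaw": 80,"tx": 244,"ty": -148,"tz": -200,"turn": 0.489},{"jaw": 80,"tx": 244,"ty": -148,"tz": -200,"turn": 0.489}], grip_force=40)

```text
t: 1.0
tool_pos: [0.4638, 0.3267, 0.1012]
ee_rot: [-3.14, -0.005, -3.089]
wrist_force: [-0.2, -0.4, 0.1]
grip_width: 0.0799
finger_force: 0.0
```

Run:
```python
from m import *
s=status.sense(); print(s['tool_pos'],s['ee_rot'],s['grip_width'],s['wrist_force'])
c=cam('scene'); u,v=proj(c,[.465,.328,.03])[0].astype(int); print(u,v)
save('s2.png',cv2.resize(cv2.convertScaleAbs(c['pixels'][v-70:v+50,u-80:u+80],alpha=1.5),None,fx=4,fy=4,interpolation=cv2.INTER_CUBIC))
```

```text
[0.46379695 0.32666913 0.1012329 ] [-3.13955288 -0.0046318  -3.08862399] 0.07988116524511009 [-0.21042564 -0.36522869  0.09408161]
436 199
```

View pics/s2.png

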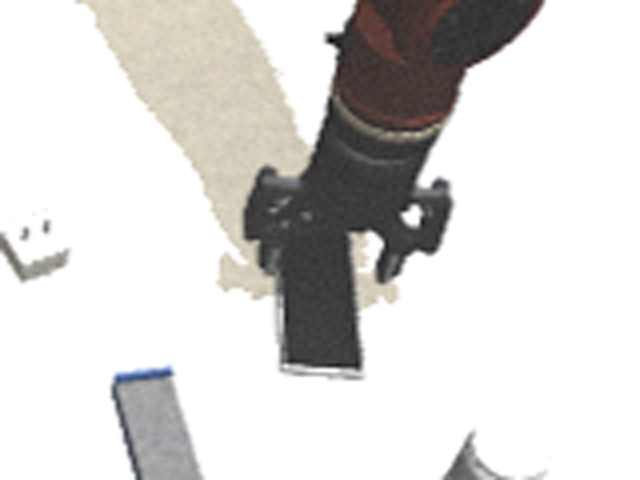

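The fingers straddle the phone centrally. I'll descend.

step_arm(series=[{"jaw": 80,"tz": -12},{"jaw": 80,"tz": -22},{"jaw": 80,"tz": -29},{"jaw": 80,"tz": -33},{"jaw": 80,"tz": -33},{"jaw": 70,"tz": -33},{"jaw": 70,"tz": -33}])

```text
invalid input
```

step_arm(series=[{"jaw": 55},{"jaw": 55},{"jaw": 55},{"jaw": 55}])

```text
invalid input
```

step_arm(series=[{"jaw": 80,"tx": 0,"ty": 0,"turn": 0,"tz": -12},{"jaw": 80,"tx": 0,"ty": 0,"turn": 0,"tz": -22},{"jaw": 80,"tx": 0,"ty": 0,"turn": 0,"tz": -29},{"jaw": 80,"tx": 0,"ty": 0,"turn": 0,"tz": -33},{"jaw": 80,"tx": 0,"ty": 0,"turn": 0,"tz": -33},{"jaw": 70,"tx": 0,"ty": 0,"turn": 0,"tz": -33},{"jaw": 70,"tx": 0,"ty": 0,"turn": 0,"tz": -33}])

```text
t: 1.75
tool_pos: [0.4649, 0.3285, 0.0713]
ee_rot: [3.141, 0.001, -3.086]
wrist_force: [-0.1, 0.1, -0.8]
grip_width: 0.0702
finger_force: 0.0
```

step_arm(series=[{"jaw": 55,"tx": 0,"ty": 0,"turn": 0,"tz": 0},{"jaw": 55,"tx": 0,"ty": 0,"turn": 0,"tz": 0},{"jaw": 55,"tx": 0,"ty": 0,"turn": 0,"tz": 0},{"jaw": 55,"tx": 0,"ty": 0,"turn": 0,"tz": 0}])

```text
t: 2.15
tool_pos: [0.4649, 0.3285, 0.0717]
ee_rot: [3.141, 0.001, -3.086]
wrist_force: [-0.7, 0.5, 5.4]
grip_width: 0.062
finger_force: 42.9
```

step_arm(series=[{"jaw": 55,"tx": 0,"ty": 0,"turn": 0,"tz": 4},{"jaw": 55,"tx": 0,"ty": 0,"turn": 0,"tz": 15},{"jaw": 55,"tx": 0,"ty": 0,"turn": 0,"tz": 35},{"jaw": 55,"tx": 0,"ty": 0,"turn": 0,"tz": 60},{"jaw": 55,"tx": 0,"ty": 0,"turn": 0,"tz": 60}])

```text
t: 2.65
tool_pos: [0.4664, 0.3293, 0.1346]
ee_rot: [3.139, 0.005, -3.086]
wrist_force: [0.9, 0.8, -0.8]
grip_width: 0.0621
finger_force: 44.4
```

Run:
```python
from m import *
s=status.sense(); print(s['tool_pos'],s['ee_rot'],s['grip_width'],s['wrist_force'],s['finger_force'])
c=cam('scene'); X=pts(c); u,v=proj(c,[.465,.328,.06])[0].astype(int); print(u,v)
save('s3.png',cv2.resize(cv2.convertScaleAbs(c['pixels'][v-70:v+50,u-80:u+80],alpha=1.5),None,fx=4,fy=4,interpolation=cv2.INTER_CUBIC))
```

```text
[0.46643781 0.32933572 0.13457387] [ 3.13927708  0.00498602 -3.08637019] 0.06206962463313812 [ 0.85270862  0.78281761 -0.76985172] 44.39583599567413
438 193
```

View pics/s3.png

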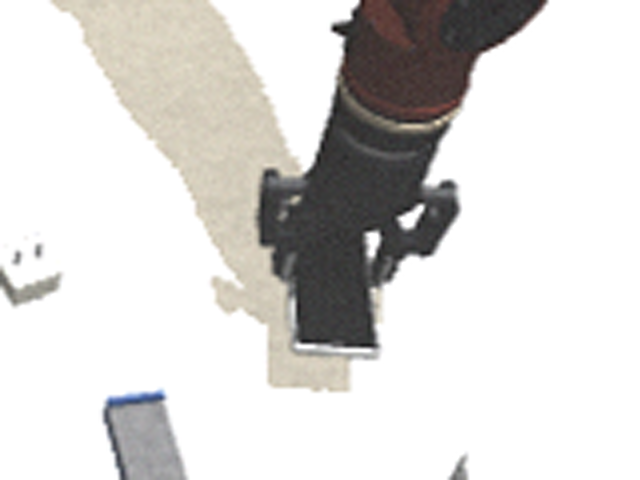

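step_arm(series=[{"jaw": 55,"tx": 20,"ty": -12,"turn": 0.03,"tz": 0},{"jaw": 55,"tx": 50,"ty": -30,"turn": 0.07,"tz": 0},{"jaw": 55,"tx": 85,"ty": -52,"turn": 0.12,"tz": 0},{"jaw": 55,"tx": 120,"ty": -73,"turn": 0.17,"tz": 0},{"jaw": 55,"tx": 150,"ty": -92,"turn": 0.21,"tz": 0},{"jaw": 55,"tx": 172,"ty": -105,"turn": 0.23,"tz": 0},{"jaw": 55,"tx": 181,"ty": -110.5,"turn": 0.239,"tz": 0},{"jaw": 55,"tx": 181,"ty": -110.5,"turn": 0.239,"tz": -15},{"jaw": 55,"tx": 181,"ty": -110.5,"turn": 0.239,"tz": -25},{"jaw": 55,"tx": 181,"ty": -110.5,"turn": 0.239,"tz": -25}])

```text
t: 3.7
tool_pos: [0.6428, 0.2184, 0.103]
ee_rot: [3.141, -0.005, -2.846]
wrist_force: [-0.1, 1.2, -1.6]
grip_width: 0.0621
finger_force: 44.4
```

Run:
```python
from m import *
s=status.sense(); print(s['tool_pos'],s['ee_rot'],s['grip_width'],s['wrist_force'],s['finger_force'])
c=cam('scene'); X=pts(c); u,v=proj(c,[.65,.218,.04])[0].astype(int); print(u,v)
save('s4.png',cv2.resize(cv2.convertScaleAbs(c['pixels'][v-60:v+60,u-80:u+80],alpha=1.5),None,fx=4,fy=4,interpolation=cv2.INTER_CUBIC))
```

```text
[0.64278788 0.21844301 0.10298618] [ 3.14093174 -0.00528732 -2.84641932] 0.062066546462917906 [-0.14952903  1.18779907 -1.57297142] 44.35944378376007
399 244
```

View pics/s4.png

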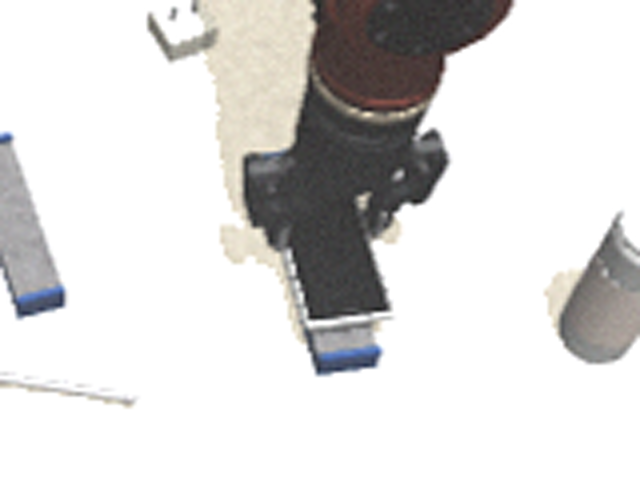

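step_arm(series=[{"jaw": 55,"tx": 0,"ty": 0,"turn": 0,"tz": -6},{"jaw": 55,"tx": 0,"ty": 0,"turn": 0,"tz": -11},{"jaw": 55,"tx": 0,"ty": 0,"turn": 0,"tz": -14},{"jaw": 55,"tx": 0,"ty": 0,"turn": 0,"tz": -14},{"jaw": 55,"tx": 0,"ty": 0,"turn": 0,"tz": -14}])

```text
t: 4.25
tool_pos: [0.6457, 0.2179, 0.092]
ee_rot: [3.142, 0.0, -2.847]
wrist_force: [-0.2, 0.4, -0.7]
grip_width: 0.0626
finger_force: 44.4
```

step_arm(series=[{"jaw": 55,"tx": 0,"ty": 0,"turn": 0,"tz": -1},{"jaw": 55,"tx": 0,"ty": 0,"turn": 0,"tz": -2},{"jaw": 55,"tx": 0,"ty": 0,"turn": 0,"tz": -2.5},{"jaw": 55,"tx": 0,"ty": 0,"turn": 0,"tz": -2.5},{"jaw": 55,"tx": 0,"ty": 0,"turn": 0,"tz": -2.5}])

```text
t: 4.75
tool_pos: [0.6458, 0.2179, 0.0898]
ee_rot: [-3.142, 0.0, -2.847]
wrist_force: [-1.5, -1.3, 4.1]
grip_width: 0.062
finger_force: 44.9
```

Run:
```python
from m import *
s=status.sense(); print(s['tool_pos'],s['wrist_force'])
c=cam('scene'); X=pts(c); H,S,V=masks(c)
u,v=proj(c,[.69,.23,.028])[0].astype(int); print(X[v,u],hb(c,X,(690,231),.024,.036,.06))
```

```text
[0.64577642 0.21785402 0.08976653] [-1.54542127 -1.30405138  4.08594338]
[0.69099876 0.22777874 0.03173613] [673.8 226.   83.2  79.6  15.9 675.9 227.3  30.2 592. ]
```

Contact at about 4 N with the top at about 28 mm, so the phone is seated. I'll release it gently and lift.

step_arm(series=[{"jaw": 64,"tx": 0,"ty": 0,"turn": 0,"tz": 0},{"jaw": 67,"tx": 0,"ty": 0,"turn": 0,"tz": 0},{"jaw": 76,"tx": 0,"ty": 0,"turn": 0,"tz": 0},{"jaw": 80,"tx": 0,"ty": 0,"turn": 0,"tz": 0},{"jaw": 80,"tx": 0,"ty": 0,"turn": 0,"tz": 10},{"jaw": 80,"tx": 0,"ty": 0,"turn": 0,"tz": 30},{"jaw": 80,"tx": 0,"ty": 0,"turn": 0,"tz": 70},{"jaw": 80,"tx": 0,"ty": 0,"turn": 0,"tz": 110}])

```text
t: 5.6
tool_pos: [0.6452, 0.2178, 0.2008]
ee_rot: [3.142, -0.001, -2.847]
wrist_force: [1.0, -0.1, -0.8]
grip_width: 0.0799
finger_force: 0.0
```

step_arm(series=[{"jaw": 70,"tx": -6,"ty": -20,"turn": -0.02,"tz": 0},{"jaw": 70,"tx": -22,"ty": -62,"turn": -0.06,"tz": 0},{"jaw": 70,"tx": -38,"ty": -106,"turn": -0.1,"tz": 0},{"jaw": 70,"tx": -54,"ty": -150,"turn": -0.14,"tz": 0},{"jaw": 70,"tx": -70,"ty": -194,"turn": -0.18,"tz": 0},{"jaw": 70,"tx": -86,"ty": -238,"turn": -0.22,"tz": 0},{"jaw": 70,"tx": -102,"ty": -282,"turn": -0.26,"tz": 0},{"jaw": 70,"tx": -118,"ty": -326,"turn": -0.3,"tz": 0},{"jaw": 70,"tx": -134,"ty": -370,"turn": -0.34,"tz": 0},{"jaw": 70,"tx": -150,"ty": -414,"turn": -0.34,"tz": 0}])

```text
t: 6.6
tool_pos: [0.495, -0.1979, 0.2004]
ee_rot: [-3.141, 0.001, 3.094]
wrist_force: [1.6, -0.9, 0.7]
grip_width: 0.0701
finger_force: 0.0
```

step_arm(series=[{"jaw": 70,"tx": -16,"ty": -44,"turn": 0,"tz": 0},{"jaw": 70,"tx": -32,"ty": -88,"turn": 0,"tz": 0},{"jaw": 70,"tx": -42,"ty": -117,"turn": 0,"tz": -20},{"jaw": 70,"tx": -45.5,"ty": -127.3,"turn": 0,"tz": -60},{"jaw": 70,"tx": -45.5,"ty": -127.3,"turn": 0,"tz": -98},{"jaw": 70,"tx": -45.5,"ty": -127.3,"turn": 0,"tz": -98},{"jaw": 70,"tx": -45.5,"ty": -127.3,"turn": 0,"tz": -98}])

```text
t: 7.3
tool_pos: [0.4502, -0.3233, 0.1023]
ee_rot: [3.141, -0.0, 3.096]
wrist_force: [0.3, -0.7, 1.0]
grip_width: 0.0701
finger_force: 0.0
```

Run:
```python
from m import *
s=status.sense(); print(s['tool_pos'],s['ee_rot'],s['grip_width'],s['wrist_force'])
c=cam('top');X=pts(c);print('L',hb(c,X,(646,217),.022,.04,.1))
H,S,V=masks(c)
c=cam('scene'); u,v=proj(c,[.45,-.323,.03])[0].astype(int); print(u,v)
a=c['pixels'][v-60:v+60,u-80:u+80]; u,v=proj(c,[.65,.217,.03])[0].astype(int); b=c['pixels'][v-60:v+60,u-50:u+50]
save('s5.png',cv2.resize(cv2.convertScaleAbs(np.hstack([a,b]),alpha=1.5),None,fx=3,fy=3,interpolation=cv2.INTER_CUBIC))
```

```text
[ 0.45023738 -0.32328503  0.10225828] [ 3.14114387e+00 -4.37255046e-04  3.09595564e+00] 0.07008082012278573 [ 0.28108104 -0.66415129  0.99238063]
L [ 645.6  217.6  141.2   64.5   17.1  644.2  216.9   27.5 1387. ]
234 172
```

View pics/s5.png

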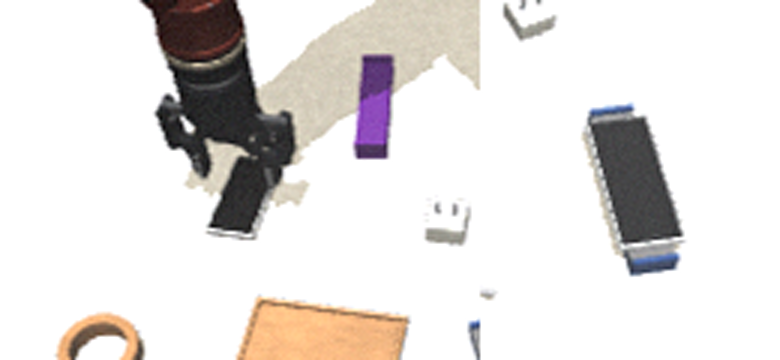

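The large phone lies centred on its rest (645.6, 217.6). The fingers straddle the compact phone, so I'll grasp it.

step_arm(series=[{"jaw": 70,"tx": 0,"ty": 0,"turn": 0,"tz": -12},{"jaw": 70,"tx": 0,"ty": 0,"turn": 0,"tz": -22},{"jaw": 66,"tx": 0,"ty": 0,"turn": 0,"tz": -28},{"jaw": 60,"tx": 0,"ty": 0,"turn": 0,"tz": -28},{"jaw": 45,"tx": 0,"ty": 0,"turn": 0,"tz": -28},{"jaw": 45,"tx": 0,"ty": 0,"turn": 0,"tz": -28},{"jaw": 45,"tx": 0,"ty": 0,"turn": 0,"tz": -28},{"jaw": 45,"tx": 0,"ty": 0,"turn": 0,"tz": -28}])

```text
t: 8.2
tool_pos: [0.4502, -0.3235, 0.0735]
ee_rot: [-3.142, 0.0, 3.096]
wrist_force: [-0.5, 0.2, -1.3]
grip_width: 0.0525
finger_force: 42.0
```

step_arm(series=[{"jaw": 45,"tx": 0,"ty": 0,"turn": 0,"tz": 4},{"jaw": 45,"tx": 0,"ty": 0,"turn": 0,"tz": 25},{"jaw": 45,"tx": 0,"ty": 0,"turn": 0,"tz": 60},{"jaw": 45,"tx": 12,"ty": 20,"turn": 0,"tz": 80},{"jaw": 45,"tx": 34,"ty": 54,"turn": 0.06,"tz": 80},{"jaw": 45,"tx": 58,"ty": 93,"turn": 0.12,"tz": 80},{"jaw": 45,"tx": 82,"ty": 131,"turn": 0.18,"tz": 80},{"jaw": 45,"tx": 106,"ty": 170,"turn": 0.24,"tz": 80},{"jaw": 45,"tx": 130,"ty": 208,"turn": 0.3,"tz": 80},{"jaw": 45,"tx": 152,"ty": 244,"turn": 0.36,"tz": 80}])

```text
t: 9.2
tool_pos: [0.6031, -0.0775, 0.1538]
ee_rot: [-3.141, 0.0, -2.825]
wrist_force: [1.0, -1.3, -1.9]
grip_width: 0.0524
finger_force: 42.6
```

step_arm(series=[{"jaw": 45,"tx": 20,"ty": 32,"turn": 0.05,"tz": 0},{"jaw": 45,"tx": 36,"ty": 58,"turn": 0.09,"tz": 0},{"jaw": 45,"tx": 44,"ty": 71,"turn": 0.113,"tz": 0},{"jaw": 45,"tx": 46.7,"ty": 74.4,"turn": 0.113,"tz": -15},{"jaw": 45,"tx": 46.7,"ty": 74.4,"turn": 0.113,"tz": -35},{"jaw": 45,"tx": 46.7,"ty": 74.4,"turn": 0.113,"tz": -48},{"jaw": 45,"tx": 46.7,"ty": 74.4,"turn": 0.113,"tz": -56},{"jaw": 45,"tx": 46.7,"ty": 74.4,"turn": 0.113,"tz": -58},{"jaw": 45,"tx": 46.7,"ty": 74.4,"turn": 0.113,"tz": -58},{"jaw": 45,"tx": 46.7,"ty": 74.4,"turn": 0.113,"tz": -58}])

```text
t: 10.2
tool_pos: [0.6493, -0.0054, 0.0961]
ee_rot: [-3.141, 0.001, -2.715]
wrist_force: [0.1, 0.2, -2.0]
grip_width: 0.0529
finger_force: 42.6
```

Run:
```python
from m import *
s=status.sense(); print(s['tool_pos'],s['ee_rot'],s['grip_width'],s['wrist_force'],s['finger_force'])
c=cam('scene'); u,v=proj(c,[.65,-.005,.04])[0].astype(int); print(u,v)
save('s6.png',cv2.resize(cv2.convertScaleAbs(c['pixels'][v-60:v+60,u-80:u+80],alpha=1.5),None,fx=4,fy=4,interpolation=cv2.INTER_CUBIC))
```

```text
[ 0.64926016 -0.00538871  0.09610295] [-3.14098373e+00  9.08652365e-04 -2.71485769e+00] 0.05287815067393522 [ 0.05863609  0.17821894 -2.00534252] 42.5611013174057
322 235
```

View pics/s6.png

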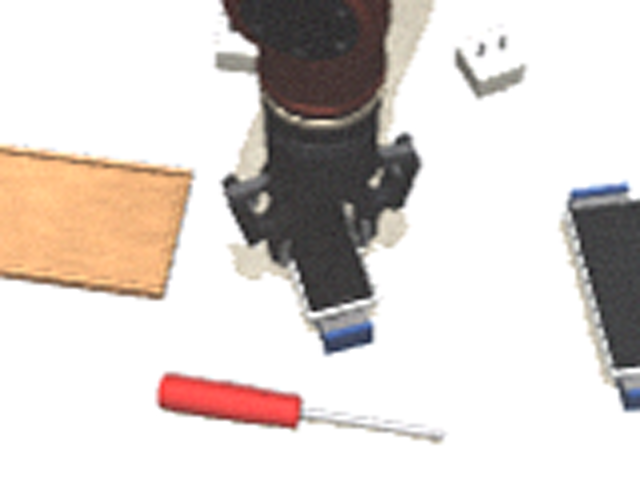

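The compact phone hangs aligned over the blue short rest. Lowering the last 4 mm.

step_arm(series=[{"jaw": 45,"tx": 0,"ty": 0,"turn": 0,"tz": -1.5},{"jaw": 45,"tx": 0,"ty": 0,"turn": 0,"tz": -3},{"jaw": 45,"tx": 0,"ty": 0,"turn": 0,"tz": -4},{"jaw": 45,"tx": 0,"ty": 0,"turn": 0,"tz": -4},{"jaw": 45,"tx": 0,"ty": 0,"turn": 0,"tz": -4}])

```text
t: 10.75
tool_pos: [0.6488, -0.005, 0.0914]
ee_rot: [3.142, -0.0, -2.714]
wrist_force: [0.1, -0.6, -2.6]
grip_width: 0.0522
finger_force: 42.6
```

step_arm(series=[{"jaw": 45,"tx": 0,"ty": 0,"turn": 0,"tz": -0.6},{"jaw": 45,"tx": 0,"ty": 0,"turn": 0,"tz": -1.2},{"jaw": 45,"tx": 0,"ty": 0,"turn": 0,"tz": -1.2},{"jaw": 45,"tx": 0,"ty": 0,"turn": 0,"tz": -1.2}])

```text
t: 11.15
tool_pos: [0.6488, -0.005, 0.0913]
ee_rot: [-3.141, 0.0, -2.714]
wrist_force: [-4.7, 1.0, 10.8]
grip_width: 0.0525
finger_force: 43.7
```

step_arm(series=[{"jaw": 55,"tx": 0,"ty": 0,"turn": 0,"tz": 0.5},{"jaw": 58,"tx": 0,"ty": 0,"turn": 0,"tz": 0.5},{"jaw": 66,"tx": 0,"ty": 0,"turn": 0,"tz": 0.5},{"jaw": 70,"tx": 0,"ty": 0,"turn": 0,"tz": 0.5},{"jaw": 70,"tx": 0,"ty": 0,"turn": 0,"tz": 10},{"jaw": 70,"tx": 0,"ty": 0,"turn": 0,"tz": 35},{"jaw": 70,"tx": 0,"ty": 0,"turn": 0,"tz": 75},{"jaw": 66,"tx": -22,"ty": 12,"turn": 0.05,"tz": 80},{"jaw": 66,"tx": -60,"ty": 33,"turn": 0.1,"tz": 80},{"jaw": 66,"tx": -100,"ty": 54,"turn": 0.14,"tz": 80}])

```text
t: 12.15
tool_pos: [0.5484, 0.0492, 0.1711]
ee_rot: [-3.141, 0.002, -2.573]
wrist_force: [-0.0, 0.2, -0.1]
grip_width: 0.066
finger_force: 0.0
```

step_arm(series=[{"jaw": 64,"tx": -40,"ty": 21,"turn": 0,"tz": 0},{"jaw": 64,"tx": -75,"ty": 40,"turn": 0,"tz": -10},{"jaw": 64,"tx": -95,"ty": 51,"turn": 0,"tz": -25},{"jaw": 64,"tx": -98.5,"ty": 53,"turn": 0,"tz": -32},{"jaw": 64,"tx": -98.5,"ty": 53,"turn": 0,"tz": -32},{"jaw": 64,"tx": -98.5,"ty": 53,"turn": 0,"tz": -32}])

```text
t: 12.75
tool_pos: [0.452, 0.1016, 0.1389]
ee_rot: [-3.141, 0.001, -2.575]
wrist_force: [0.6, 0.1, 0.4]
grip_width: 0.0643
finger_force: 0.0
```

Run:
```python
from m import *
s=status.sense(); print(s['tool_pos'],s['ee_rot'],s['grip_width'],s['wrist_force'],s['finger_force'])
c=cam('top');X=pts(c);print('C',hb(c,X,(649,-5),.022,.04,.1));print('L',hb(c,X,(646,217),.022,.04,.1))
c=cam('scene'); u,v=proj(c,[.5,.06,.04])[0].astype(int); print(u,v)
save('s7.png',cv2.resize(cv2.convertScaleAbs(c['pixels'][v-50:v+90,u-80:u+80],alpha=1.5),None,fx=4,fy=4,interpolation=cv2.INTER_CUBIC))
```

```text
[0.45203677 0.10163066 0.13887473] [-3.14053001e+00  1.47881553e-03 -2.57474790e+00] 0.06431693942282125 [0.63248078 0.13821815 0.43623554] 0.0
C [648.6  -5.  111.2  53.6  24.5 647.8  -5.1  27.6 913. ]
L [ 645.9  217.6  141.1   65.    16.9  645.6  217.1   27.6 1368. ]
349 196
```

View pics/s7.png

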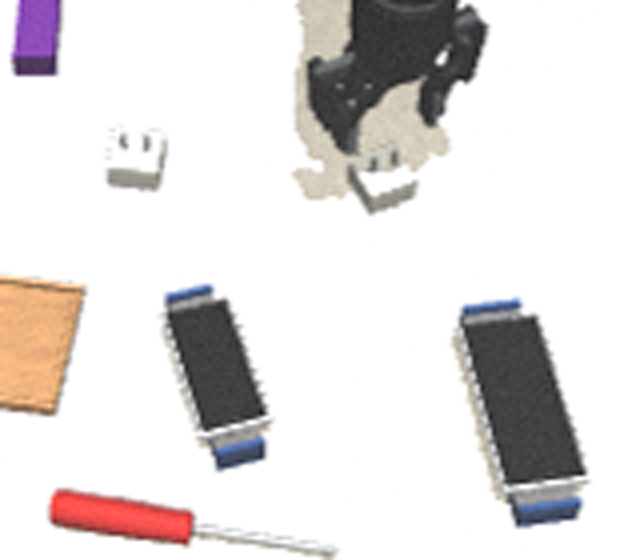

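Both phones are seated and centred (C at 648.6, -5.0). The gripper is over charger a, so I'll descend and grip.

step_arm(series=[{"jaw": 64,"tx": 0,"ty": 0,"turn": 0,"tz": -20},{"jaw": 64,"tx": 0,"ty": 0,"turn": 0,"tz": -45},{"jaw": 64,"tx": 0,"ty": 0,"turn": 0,"tz": -58},{"jaw": 64,"tx": 0,"ty": 0,"turn": 0,"tz": -62},{"jaw": 50,"tx": 0,"ty": 0,"turn": 0,"tz": -62},{"jaw": 35,"tx": 0,"ty": 0,"turn": 0,"tz": -62},{"jaw": 35,"tx": 0,"ty": 0,"turn": 0,"tz": -62},{"jaw": 35,"tx": 0,"ty": 0,"turn": 0,"tz": -62},{"jaw": 35,"tx": 0,"ty": 0,"turn": 0,"tz": -62}])

```text
t: 13.75
tool_pos: [0.451, 0.102, 0.0769]
ee_rot: [-3.141, 0.001, -2.574]
wrist_force: [-0.4, -0.1, 5.8]
grip_width: 0.041
finger_force: 41.3
```

step_arm(series=[{"jaw": 35,"tx": 0,"ty": 0,"turn": 0,"tz": 8},{"jaw": 35,"tx": 0,"ty": 0,"turn": 0,"tz": 40},{"jaw": 35,"tx": 0,"ty": 0,"turn": 0,"tz": 75},{"jaw": 35,"tx": 12,"ty": -18,"turn": 0.1,"tz": 80},{"jaw": 35,"tx": 32,"ty": -47,"turn": 0.22,"tz": 80},{"jaw": 35,"tx": 55,"ty": -80,"turn": 0.34,"tz": 80},{"jaw": 35,"tx": 78,"ty": -113,"turn": 0.46,"tz": 80},{"jaw": 35,"tx": 101,"ty": -146,"turn": 0.58,"tz": 80},{"jaw": 35,"tx": 124,"ty": -180,"turn": 0.7,"tz": 80},{"jaw": 35,"tx": 147,"ty": -213,"turn": 0.82,"tz": 80}])

```text
t: 14.75
tool_pos: [0.5979, -0.1125, 0.1567]
ee_rot: [3.142, 0.0, -1.75]
wrist_force: [0.2, 0.2, -0.7]
grip_width: 0.0413
finger_force: 40.8
```

step_arm(series=[{"jaw": 35,"tx": 20,"ty": -29,"turn": 0.1,"tz": 0},{"jaw": 35,"tx": 35,"ty": -52,"turn": 0.183,"tz": 0},{"jaw": 35,"tx": 39.7,"ty": -58,"turn": 0.183,"tz": -10},{"jaw": 35,"tx": 39.7,"ty": -58,"turn": 0.183,"tz": -35},{"jaw": 35,"tx": 39.7,"ty": -58,"turn": 0.183,"tz": -55},{"jaw": 35,"tx": 39.7,"ty": -58,"turn": 0.183,"tz": -65},{"jaw": 35,"tx": 39.7,"ty": -58,"turn": 0.183,"tz": -70},{"jaw": 35,"tx": 39.7,"ty": -58,"turn": 0.183,"tz": -70},{"jaw": 35,"tx": 39.7,"ty": -58,"turn": 0.183,"tz": -70}])

```text
t: 15.65
tool_pos: [0.6375, -0.169, 0.0872]
ee_rot: [-3.14, -0.0, -1.571]
wrist_force: [-0.1, 0.2, 0.5]
grip_width: 0.0414
finger_force: 40.8
```

step_arm(series=[{"jaw": 35,"tx": 0,"ty": 0,"turn": 0,"tz": -2},{"jaw": 35,"tx": 0,"ty": 0,"turn": 0,"tz": -4},{"jaw": 35,"tx": 0,"ty": 0,"turn": 0,"tz": -5.2},{"jaw": 35,"tx": 0,"ty": 0,"turn": 0,"tz": -5.2},{"jaw": 35,"tx": 0,"ty": 0,"turn": 0,"tz": -5.2}])

```text
t: 16.15
tool_pos: [0.6373, -0.1691, 0.0819]
ee_rot: [-3.141, -0.0, -1.571]
wrist_force: [-2.4, 1.3, 6.4]
grip_width: 0.041
finger_force: 41.5
```

Run:
```python
from m import *
c=cam('scene'); u,v=proj(c,[.638,-.19,.03])[0].astype(int)
save('s8.png',cv2.resize(cv2.convertScaleAbs(c['pixels'][v-60:v+50,u-80:u+80],alpha=1.5),None,fx=4,fy=4,interpolation=cv2.INTER_CUBIC))
```

```text
(no output)
```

View pics/s8.png

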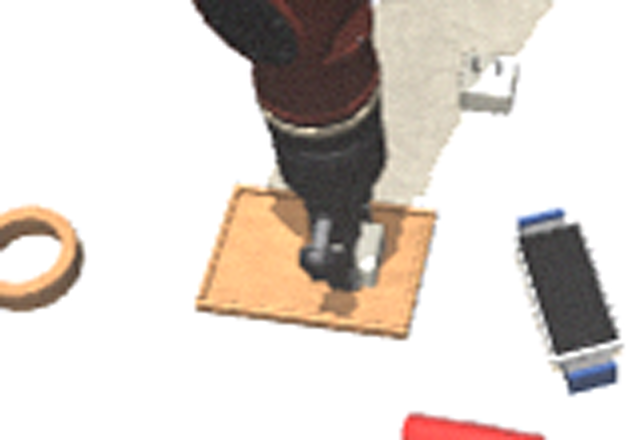

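step_arm(series=[{"jaw": 46,"tx": 0,"ty": 0,"turn": 0,"tz": 0.5},{"jaw": 56,"tx": 0,"ty": 0,"turn": 0,"tz": 0.5},{"jaw": 56,"tx": 0,"ty": 0,"turn": 0,"tz": 0.5},{"jaw": 56,"tx": 0,"ty": 0,"turn": 0,"tz": 15},{"jaw": 56,"tx": 0,"ty": 0,"turn": 0,"tz": 50},{"jaw": 60,"tx": 0,"ty": 0,"turn": 0,"tz": 80},{"jaw": 64,"tx": -30,"ty": 12,"turn": -0.012,"tz": 80},{"jaw": 64,"tx": -75,"ty": 30,"turn": -0.012,"tz": 80},{"jaw": 64,"tx": -120,"ty": 49,"turn": -0.012,"tz": 80},{"jaw": 64,"tx": -160,"ty": 65,"turn": -0.012,"tz": 75}])

```text
t: 17.2
tool_pos: [0.4754, -0.1033, 0.1572]
ee_rot: [-3.14, -0.0, -1.583]
wrist_force: [0.3, -0.4, 0.5]
grip_width: 0.0638
finger_force: 0.0
```

step_arm(series=[{"jaw": 64,"tx": -18.5,"ty": 7.6,"turn": 0,"tz": -15},{"jaw": 64,"tx": -18.5,"ty": 7.6,"turn": 0,"tz": -15},{"jaw": 64,"tx": -18.5,"ty": 7.6,"turn": 0,"tz": -15}])

```text
t: 17.5
tool_pos: [0.4594, -0.0967, 0.142]
ee_rot: [-3.14, -0.001, -1.583]
wrist_force: [0.3, 0.5, 0.5]
grip_width: 0.0641
finger_force: 0.0
```

Run:
```python
from m import *
s=status.sense(); print(s['tool_pos'],s['ee_rot'],s['grip_width'])
c=cam('top');X=pts(c);print('a',hb(c,X,(637,-169),.022,.042,.05))
c=cam('scene'); u,v=proj(c,[.54,-.14,.04])[0].astype(int)
save('s9.png',cv2.resize(cv2.convertScaleAbs(c['pixels'][v-60:v+70,u-80:u+80],alpha=1.5),None,fx=4,fy=4,interpolation=cv2.INTER_CUBIC))
```

```text
[ 0.45938052 -0.09672315  0.1420288 ] [-3.13994784e+00 -6.01592419e-04 -1.58334013e+00] 0.06413981312780083
a [ 6.362e+02 -1.676e+02  4.210e+01  3.980e+01 -6.000e-01  6.356e+02
 -1.672e+02  3.190e+01  2.620e+02]
```

View pics/s9.png

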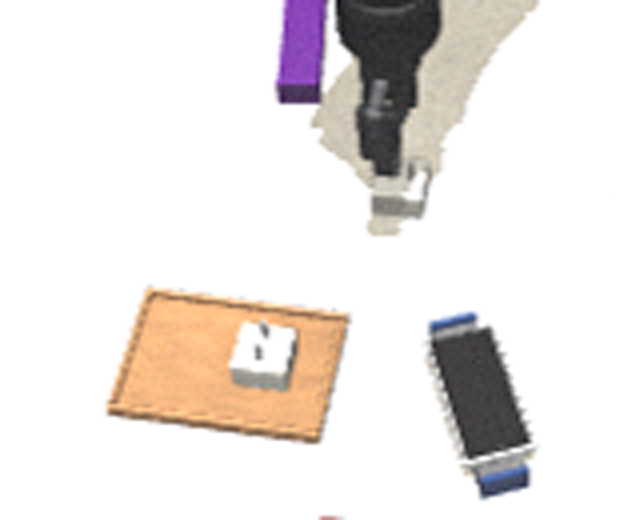

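Charger a stands in the tray, pins up, square at (636, -168). The gripper is over charger b. Picking it up.

step_arm(series=[{"jaw": 64,"tx": 0,"ty": 0,"turn": 0,"tz": -20},{"jaw": 64,"tx": 0,"ty": 0,"turn": 0,"tz": -45},{"jaw": 64,"tx": 0,"ty": 0,"turn": 0,"tz": -60},{"jaw": 64,"tx": 0,"ty": 0,"turn": 0,"tz": -65},{"jaw": 50,"tx": 0,"ty": 0,"turn": 0,"tz": -65},{"jaw": 35,"tx": 0,"ty": 0,"turn": 0,"tz": -65},{"jaw": 35,"tx": 0,"ty": 0,"turn": 0,"tz": -65},{"jaw": 35,"tx": 0,"ty": 0,"turn": 0,"tz": -65},{"jaw": 35,"tx": 0,"ty": 0,"turn": 0,"tz": -65}])

```text
t: 18.5
tool_pos: [0.4592, -0.0966, 0.0767]
ee_rot: [-3.14, -0.001, -1.583]
wrist_force: [-0.0, -0.3, 6.1]
grip_width: 0.0414
finger_force: 40.8
```

step_arm(series=[{"jaw": 35,"tx": 0,"ty": 0,"turn": 0,"tz": 8},{"jaw": 35,"tx": 0,"ty": 0,"turn": 0,"tz": 40},{"jaw": 35,"tx": 0,"ty": 0,"turn": 0,"tz": 75},{"jaw": 35,"tx": 18,"ty": -13,"turn": 0.012,"tz": 85},{"jaw": 35,"tx": 50,"ty": -36,"turn": 0.012,"tz": 85},{"jaw": 35,"tx": 85,"ty": -60,"turn": 0.012,"tz": 85},{"jaw": 35,"tx": 120,"ty": -85,"turn": 0.012,"tz": 85},{"jaw": 35,"tx": 152,"ty": -108,"turn": 0.012,"tz": 85},{"jaw": 35,"tx": 172,"ty": -122,"turn": 0.012,"tz": 85},{"jaw": 35,"tx": 178,"ty": -126.4,"turn": 0.012,"tz": 85}])

```text
t: 19.5
tool_pos: [0.6379, -0.2242, 0.161]
ee_rot: [-3.141, -0.0, -1.572]
wrist_force: [0.5, 0.2, -0.9]
grip_width: 0.0419
finger_force: 40.5
```

step_arm(series=[{"jaw": 35,"tx": 0,"ty": 0,"turn": 0,"tz": -5},{"jaw": 35,"tx": 0,"ty": 0,"turn": 0,"tz": -20},{"jaw": 35,"tx": 0,"ty": 0,"turn": 0,"tz": -45},{"jaw": 35,"tx": 0,"ty": 0,"turn": 0,"tz": -65},{"jaw": 35,"tx": 0,"ty": 0,"turn": 0,"tz": -75},{"jaw": 35,"tx": 0,"ty": 0,"turn": 0,"tz": -78},{"jaw": 35,"tx": 0,"ty": 0,"turn": 0,"tz": -79},{"jaw": 35,"tx": 0,"ty": 0,"turn": 0,"tz": -80},{"jaw": 35,"tx": 0,"ty": 0,"turn": 0,"tz": -80.2},{"jaw": 35,"tx": 0,"ty": 0,"turn": 0,"tz": -80.2}])

```text
t: 20.5
tool_pos: [0.637, -0.223, 0.0818]
ee_rot: [-3.14, -0.0, -1.571]
wrist_force: [-0.5, 0.2, 4.2]
grip_width: 0.0413
finger_force: 41.0
```

Seated. I'll release, retreat upwards and inspect.

step_arm(series=[{"jaw": 46,"tx": 0,"ty": 0,"turn": 0,"tz": 0.3},{"jaw": 56,"tx": 0,"ty": 0,"turn": 0,"tz": 0.3},{"jaw": 56,"tx": 0,"ty": 0,"turn": 0,"tz": 0.3},{"jaw": 56,"tx": 0,"ty": 0,"turn": 0,"tz": 15},{"jaw": 56,"tx": 0,"ty": 0,"turn": 0,"tz": 50},{"jaw": 60,"tx": 0,"ty": 0,"turn": 0,"tz": 90},{"jaw": 60,"tx": -40,"ty": 0,"turn": 0,"tz": 115},{"jaw": 60,"tx": -85,"ty": 0,"turn": 0,"tz": 130},{"jaw": 60,"tx": -130,"ty": 0,"turn": 0,"tz": 140},{"jaw": 60,"tx": -170,"ty": 0,"turn": 0,"tz": 150}])

```text
t: 21.5
tool_pos: [0.4647, -0.2226, 0.2324]
ee_rot: [-3.141, -0.001, -1.571]
wrist_force: [-0.7, -0.4, -0.5]
grip_width: 0.0601
finger_force: 0.0
```

step_arm(series=[{"jaw": 60,"tx": -40,"ty": 0,"turn": 0,"tz": 20},{"jaw": 60,"tx": -80,"ty": 0,"turn": 0,"tz": 40},{"jaw": 60,"tx": -120,"ty": 0,"turn": 0,"tz": 50},{"jaw": 60,"tx": -120,"ty": 0,"turn": 0,"tz": 50},{"jaw": 60,"tx": -120,"ty": 0,"turn": 0,"tz": 50}])

```text
t: 22.0
tool_pos: [0.3465, -0.2232, 0.2822]
ee_rot: [-3.139, -0.002, -1.573]
wrist_force: [-0.1, 0.2, 0.5]
grip_width: 0.0601
finger_force: 0.0
```

Run:
```python
from m import *
c=cam('top');X=pts(c)
for k,xy,r in(('a',(637,-169),.035),('b',(637,-223),.035),('C',(649,-5),.1),('L',(646,217),.1)): print(k,hb(c,X,xy,.022,.042,r))
c=cam('scene')
save('s10.png',cv2.resize(cv2.convertScaleAbs(c['pixels'][130:320,160:530],alpha=1.5),None,fx=2.1,fy=2.1,interpolation=cv2.INTER_CUBIC))
```

```text
a [ 635.8 -167.6   41.7   40.4    0.7  635.4 -166.8   31.7  268. ]
b [ 635.6 -220.2   42.7   42.6    0.7  634.9 -219.5   32.   284. ]
C [648.6  -5.3 110.5  54.4  24.6 647.7  -5.4  27.6 919. ]
L [ 645.   217.5  142.    64.5   16.8  644.4  217.1   27.5 1386. ]
```

View pics/s10.png

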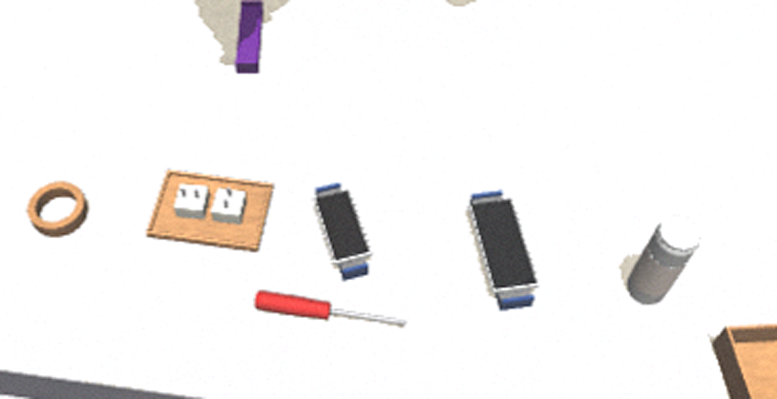

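Both phones lie centred on their rests. Both chargers stand side by side in the tray at (190,200) and (228,205), pins up, and the bystanders haven't moved. Handing in.

```bash
python3 -c "
from plant import job; print(job.finish_job())"
```

```text
the job is handed in; nothing more can be done
None
```

The job is handed in at about 22 s: both phones lie flat and centred on their rests, both chargers stand pins up side by side in the tray, and the can, tape and screwdriver were not touched.

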